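# Clamp a bearing block with the ratchet lever

### The job

Pick up the cast aluminium bearing block and stand it in the pocket of the ratchet clamp, its long side along the clamp axis. Then work the ratchet lever back and forth until the foot holds the block against the end stop with roughly 40 N (20 to 60 N will do, never over 75 N, so go by the resistance you feel at the lever). Finish by swinging the lever back to its rest and letting go, and leave the other things on the bench alone.

Things in the scene. Friction and masses are not known exactly. Their poses are not given: they have to be found in the camera images.
- clamp: Fixed ratchet clamp on a dark steel base 375 x 150 x 12 mm (x -205 to 170, y +-75 mm). Origin on the bench; +x = clamp axis, the way the foot advances to the end stop; z up. From -x to +x: lever end, blue housing with a steel ratchet wheel on top (wheel below 80 mm, lever hub below 96 mm), rack bar with foot, bed with pocket. There is no release.
- pivot (a point): Point on the vertical axis of ratchet wheel and lever, at bench height; axes as the clamp's. The wheel has 24 notches (15 degrees each); a hold pawl stops it turning back. One notch advances rack and foot by 5.2 mm (20 mm per rad).
- rack_mouth (a point): Fixed point where the rack leaves the housing, 47 mm above the bench. The rack's round foot (30 mm dia) sits on a 3.3 N/mm spring with 24 mm travel: once the block meets the stop, each notch adds about 17 N. The foot starts clear of the pocket, at a different place each time: 13 to 55 mm of advance before the block is held.
- lever (a joint): Lever angle (rad), 0 = rest stop, 0.95 = far stop, growing counter-clockwise from above. At q it points from the pivot (pi - 0.475 + q) counter-clockwise from the clamp's +x. Growing strokes drive the wheel; on the way back it stays. The pawl catches near 0.08 rad if started below that, and the notches fall near 0.34, 0.60, 0.87; stopped between, the wheel falls back to the last notch. The lever stays where left.
- knob (a point): Centre of the lever's upright black post, 20 mm dia, 90 to 145 mm above the bench, 120 mm from the pivot axis; the flat 22 mm wide arm under it has its top at 88 mm. Pinch or straddle it from above. Sideways force at the post: about 0.5 N free, loaded about 0.5 N + 0.16 x clamping force (7 N at 40 N, 10 N at 60 N). Reading wavers by 1 N.
- pocket (a point): Where the standing block's centre belongs when set down. x along the clamp axis to the end stop, z up. Pocket floor 30 mm below (20 mm above the bench). Guides 10 mm high at y = +-24 to 36 mm leave 4 mm each side. The end stop's face (84 wide, 45 mm high) is at x = +32 mm: the block slides 7 mm to meet it. The bed's distance from the clamp varies.
- block_center (a point): Centre of the loose bearing block of bare cast aluminium: 50 (own x) x 40 (own y) x 60 mm tall (own z, up), about 0.28 kg; round dark bore marks on the 50 mm sides. It stands upright on the bench; a half turn about z makes no difference.
- spray_can: Green spray can, 52 mm dia, 190 mm tall, standing on the bench; origin under its centre. Leave alone.
- screwdriver: Screwdriver with black handle lying on the bench. Leave alone.
- chuck_key: Steel T-shaped chuck key, about 90 x 90 mm, lying on the bench. Leave alone.
Mind the look-alikes: they are no part of the job. There is more than one size of the part that bears block_center; the job needs the smallest.

How it is judged (in metres and radians):
On the way, in this order (a step that is already met when the one before it is completed fails the run):
1. the block stands in the pocket, lengthwise, let go (x of block_center in the frame of pocket between -0.018 and 0.012 m and y of block_center in the frame of pocket between -0.008 and 0.008 m and z of block_center in the frame of pocket between -0.005 and 0.005 m and angle between block_center's own z axis and vertical below 0.1 rad and angle between the x axis of block_center and the x axis of pocket, either way round below 0.25 rad and contact force between the fingers and block below 0.2 N and linear speed of block below 0.02 m/s), for 0.2 s.
2. the foot clamps the block against the end stop with at least 20 N (x of block_center in the frame of pocket between -0.018 and 0.012 m and y of block_center in the frame of pocket between -0.008 and 0.008 m and z of block_center in the frame of pocket between -0.005 and 0.005 m and angle between block_center's own z axis and vertical below 0.1 rad and angle between the x axis of block_center and the x axis of pocket, either way round below 0.25 rad and contact force between clamp and block above 20 N), for 0.3 s.
At the end, for the whole second after the job is handed in: The block stands on the pocket floor (centre within 8 mm sideways, 5 mm in height, -18 to +12 mm lengthwise of the pocket point; turned under 0.25 rad), pressed by the foot with 20 to 60 N against the stop; lever back at rest (below 0.12 rad); all still (all of step 2 and contact force between clamp and block below 60 N and value of joint lever below 0.12 rad and velocity of joint lever below 0.05 rad/s and linear speed of block below 0.02 m/s); the robot touches nothing.
It fails at once if the foot presses on the block with more than 75 N (contact force between clamp and block above 75 N).
It fails at once if the spray can is moved more than 30 mm (distance of spray_can from where it was at the start of the episode above 0.03 m).
It fails at once if the screwdriver is moved more than 30 mm (distance of screwdriver from where it was at the start of the episode above 0.03 m).
It fails at once if the chuck key is moved more than 30 mm (distance of chuck_key from where it was at the start of the episode above 0.03 m).
It also fails if it takes over 72 s, if anything falls off the work surface, if the arm or the gripper's body presses on something with over 40 N, if the wrist force passes 120 N, or if a joint passes its speed limit or range.

### The arm

A 7-joint arm with a two-finger parallel gripper is mounted at the origin on the work surface. World frame = base frame: x ahead of the robot, y to its left, z up, the work surface at z = 0. Lengths are in mm, angles in rad, forces in N, time in s.
With the tool pointing down it reaches from about 400 to 900 mm from the base axis. Payload 5.6 kg.
Tool frame: the origin (TCP) lies on the mounting face of the last link; the fingertips stand 190 mm ahead of it and the grasp point (between the pads) lies 171 mm ahead of it; z points along the fingers, y is the line along which they close (so a half turn about z gives the same grasp; the last joint's range is limited). The gripper opens to 92 mm and grips with 3 to 60 N. Pads are 20 mm wide; open, the fingers measure 128 mm over their backs; the gripper's body (75 mm by 189 mm) begins 69 mm behind the grasp point.
Start: joints at [1.204, 0.468, -0.012, 1.603, 0.006, 1.071, -0.056], TCP at [206.775, -616.235, 404.692] pointing down, gripper open.
Joint ranges: [-2.53, 2.53], [-0.31, 2.02], [-1.57, 1.55], [0.28, 2.44], [-1.29, 4.43], [0.15, 1.84], [-2.92, 2.92]. Speed limits (rad/s): [2.57, 2.57, 3.14, 3.14, 3.14, 3.14, 3.14].

### API

Orientations are given as a rotation vector (axis times angle).
In Python, from rig import arm, grab_frame, cut_out, spot_point gives the robot as it stands. The module is installed in compiled form; this text tells all that it offers.
- The arm moves only by the tool send_rows, never from a script. Its argument "deltas" is a list of rows, each a list of 6 numbers: the shift along the tool's x, y, z in units of 30 mm (1.0 is 30 mm), then the turn, a rotation vector about the tool's x, y, z in units of 8 degrees (1.0 is 8 degrees). A call has exactly 8 rows; each row shifts and turns the commanded pose from where the row before left it, along the tool's axes as they then stand; what a row does not reach is not made up. A row lasts 1/10 s, in which the tool goes at most 50 mm and 8.59 degrees, less where a joint would pass 70% of its speed; a pose out of reach is approached as far as the arm can. A call is refused whole if a number of a shift passes 1 or a number of a turn 1, either way. A call with a gripper value outside its range is refused whole. "jaw" is the opening, from 0 (shut) to 1 (fully open), set as the call begins (left out, the last holds). The fingers move at their own pace and stop on an object; "force" is the grip in N (left out, the last holds). Time passes only in rows, so rows that do not move let the fingers close, or fill a call up. It gives the time, the measured TCP pose, the force, the opening and the grip force at its end, in the units of the state.
- arm.state(): the state, without advancing time (a new reading comes with each control period).
- grab_frame(name): name is "scene" or "top"; returns a dict with "frame" (480x640x3 uint8, blue, green, red), "z_map" (480x640 float32, mm along the optical axis (not along the pixel's ray), 0 where there is no reading), "intrinsics" (3x3 intrinsics, pixels), "R" (3x3) and "t" (3): a world point X has camera coordinates R X + t. Camera axes: x right, y down, z forward; pixel columns grow to the right and rows downward; lengths in mm; the calibration is good to about 2 mm. A picture is of the moment at which its call begins.
- arm.sign_off(): hands the job in; it is judged then, once.
Trained networks look in the newest picture that a camera, given by its name, has taken for a name from the list of things; names that differ only in an ending like _2 or _b are one class to them, and where a whole thing is asked for, a point or a joint stands for the part that bears it (a point fixed in the world has none). Each returns a list of dicts, best first, with "score" (0 to 1); they miss things now and then, are a little off and sometimes report something else, mostly with a low value. They report only what shows in the picture. A call takes as long as a camera call. They do not tell look-alikes from the thing itself.
- cut_out(camera, name): "mask" (480x640 bool, what is visible of it) and "at" ([row, column] in pixels, amid what is visible of it).
- spot_point(camera, name): "at" ([row, column] in pixels: a listed point, or the origin of a listed thing).
The state is a dict: "time_s": time; "joint_positions": joint angles; "dq": joint speeds; "joint_efforts": joint torques, N m; "tool_pos": TCP position; "orientation": TCP orientation; "contact_force": force on the tool from outside, world axes, zero at the start; "wrist_torque": the same for the moment, N m; "opening": finger opening in mm; "grasp_force": force on a finger pad.
Only numpy, scipy, OpenCV 4.12 (cv2) and the standard library are available. Lean on these libraries where they do the work, as an engineer would, in place of code of your own. Each camera call takes 0.05 s, during which the arm holds its last target. There are 200 camera calls.

## Working session

There is one attempt and no reset: what is moved stays moved. The work goes in short steps, Python scripts to look and compute and a tool call to move; the robot and the scene stay as the last step left them, time stands still between calls to the robot, and variables do not carry over. Pictures are saved under pics/ and viewed, at most 10 in all, crops included, and the job is handed in when it is done.

Besides the shell and the picture viewer there is one more tool, called after ">>>" as a command line: name --pt "numbers of a row" for each row, then --argument value for the rest. send_rows: Moves the arm, as the interface text tells. Its arguments: {"type":"object","properties":{"deltas":{"type":"array","items":{"type":"array","items":{"type":"number"}}},"jaw":{"type":"number"},"force":{"type":"number"}},"required":["deltas"]}

```bash
mkdir -p pics; cat > h.py <<'E'
import numpy as np, cv2
from rig import arm, grab_frame, cut_out, spot_point
def px2w(f,r,c,z=None,depth=None):
    K,R,t=f["intrinsics"],f["R"],f["t"]
    ray=np.linalg.inv(K)@np.array([c,r,1.0])
    o=-R.T@t; d=R.T@ray
    if z is not None: return o+d*(z-o[2])/d[2]
    return o+d*depth
def cloud(f):
    K,R,t=f["intrinsics"],f["R"],f["t"]
    r,c=np.mgrid[0:480,0:640]
    ray=np.stack([c,r,np.ones_like(r)],-1)@np.linalg.inv(K).T
    return (ray*f["z_map"][...,None]-t)@R
E
python3 - <<'E'
from h import *
print(arm.state())
for n in ("scene","top"):
    f=grab_frame(n); cv2.imwrite(f"pics/{n}0.png",f["frame"]); P=cloud(f)
    print(n,-f["R"].T@f["t"])
    for k in ("pivot","rack_mouth","knob","pocket","block_center","spray_can","screwdriver","chuck_key","clamp"):
        for d in spot_point(n,k)[:4]:
            r,c=[int(round(v)) for v in d["at"]]
            print(k,round(d["score"],2),r,c,P[min(r,479),min(c,639)].round())
E
```

```text
{'time_s': 0.0, 'joint_positions': array([ 1.20395773,  0.46839351, -0.01154916,  1.60362811,  0.00601211,
        1.07143625, -0.05630654]), 'dq': array([-0.00120874, -0.0003661 , -0.00120144, -0.00090708,  0.00072997,
       -0.00017513, -0.00075413]), 'joint_efforts': array([ 9.70064912e-05, -5.20565987e+01, -1.26454403e-02, -2.43742526e+01,
       -5.66208386e-02,  1.72490242e-02,  1.68565093e-04]), 'tool_pos': array([ 206.6806815 , -615.99706209,  403.72758881]), 'orientation': array([-3.09877650e+00, -5.06004070e-01,  7.12349789e-04]), 'contact_force': array([-0.57321362, -0.33493808, -0.85544692]), 'wrist_torque': array([-0.01885633, -0.00352156,  0.0213026 ]), 'grasp_force': 0.0, 'opening': 91.94115717299893}
scene [ 995.99578494 -679.18989565  926.43326467]
pivot 0.93 280 294 [ 594. -142.   57.]
rack_mouth 0.87 259 307 [592. -80.  68.]
knob 0.79 277 249 [ 540. -233.  135.]
pocket 0.72 222 323 [539.  89.  21.]
block_center 0.76 169 343 [492. 291.  48.]
block_center 0.64 157 309 [378. 282.  56.]
block_center 0.61 149 357 [485. 396.  51.]
spray_can 0.71 385 222 [ 618. -441.   74.]
screwdriver 0.69 244 402 [760. 126.  16.]
chuck_key 0.57 321 340 [ 730. -163.   12.]
chuck_key 0.33 254 316 [577. -13.  11.]
clamp 0.86 256 315 [606. -65.  73.]
top [ 433.84343935  -17.39236449 1054.20044352]
pivot 0.56 253 363 [ 557. -101.   92.]
rack_mouth 0.56 247 341 [575. -55.  53.]
knob 0.78 264 425 [ 530. -222.  143.]
pocket 0.89 254 286 [561.  72.  20.]
block_center 0.91 284 180 [485. 303.  59.]
block_center 0.86 289 130 [471. 405.  80.]
block_center 0.63 344 172 [356. 304.  82.]
spray_can 0.68 247 496 [ 581. -405.   42.]
screwdriver 0.65 177 255 [752. 155.  -2.]
chuck_key 0.94 188 378 [ 723. -143.   14.]
chuck_key 0.26 256 287 [557.  69.  17.]
chuck_key 0.22 283 178 [487. 307.  60.]
clamp 0.81 250 322 [567. -12.  51.]
```

View pics/scene0.png

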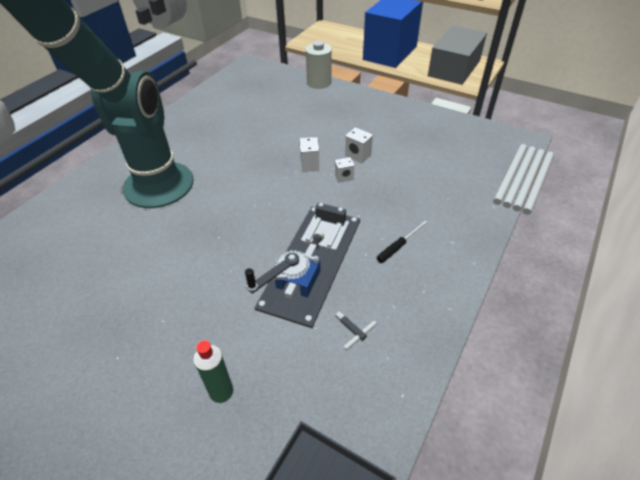

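View pics/top0.png

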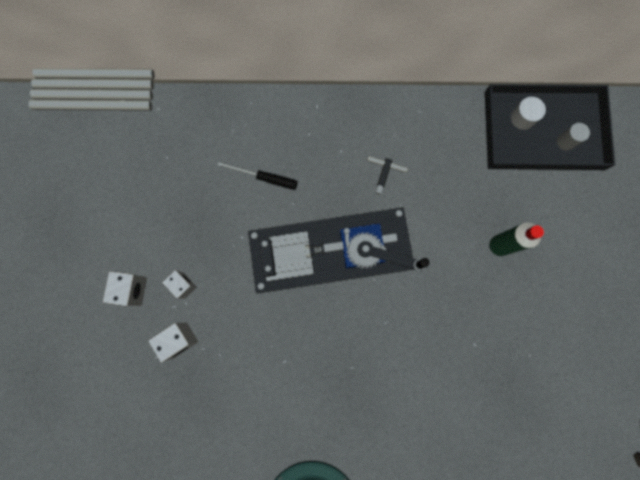

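```bash
python3 - <<'E'
from h import *
f=grab_frame("top"); P=cloud(f); im=f["frame"]
cv2.imwrite("pics/crop1.png",cv2.resize(im[240:380,90:230],None,fx=4,fy=4,interpolation=cv2.INTER_CUBIC))
for d in cut_out("top","block_center"):
    m=d["mask"]&(f["z_map"]>0); Z=P[m][:,2]; h=np.percentile(Z,85)
    top=P[m&(P[...,2]>h-7)&(P[...,2]<h+7)]
    r=cv2.minAreaRect(top[:,:2].astype(np.float32))
    print(round(d["score"],2),d["at"],m.sum(),"h",h.round(1),"mean",top.mean(0).round(1),"rect",np.round(r[0],1),np.round(r[1],1),round(r[2],1))
# clamp: block heights
for d in cut_out("top","clamp")[:1]:
    m=d["mask"]; p=P[m]; b=p[(p[:,2]>5)&(p[:,2]<30)]
    print("clamp",np.round(cv2.minAreaRect(p[:,:2].astype(np.float32))[0:1],1),cv2.minAreaRect(p[:,:2].astype(np.float32)))
for n,z in (("pivot",0),("pivot",47),("rack_mouth",47),("knob",117),("pocket",50),("spray_can",0)):
    for d in spot_point("top",n)[:1]: print("top",n,z,px2w(f,*d["at"],z=z).round(1))
g=grab_frame("scene")
for n,z in (("pivot",0),("rack_mouth",47),("knob",117),("pocket",50),("spray_can",0)):
    for d in spot_point("scene",n)[:1]: print("scene",n,z,px2w(g,*d["at"],z=z).round(1))
Q=cloud(g)
for d in cut_out("scene","block_center"):
    p=Q[d["mask"]&(g["z_map"]>0)]; h=np.percentile(p[:,2],90); t=p[p[:,2]>h-6]
    r=cv2.minAreaRect(t[:,:2].astype(np.float32)); print("sc",h,r)
E
```

```text
0.9 [344.7, 171.7] 1213 h 83.3 mean [359.  311.8  81.8] rect [359.3 312.3] [55.2 69.4] 34.7
0.87 [289.2, 125.2] 1228 h 83.2 mean [472.  429.3  81.8] rect [472.1 430.7] [56.6 69.2] 82.0
0.61 [286.9, 178.2] 558 h 60.5 mean [484.  309.5  59. ] rect [484.  310.7] [49.5 40.3] 46.8
clamp [[544.2 -37.1]] ((544.1928100585938, -37.139984130859375), (211.6110076904297, 379.53009033203125), 9.149189949035645)
top rack_mouth 47 [580.7 -57.2  47. ]
top knob 117 [ 537.1 -230.3  117. ]
top pocket 50 [551.1  66.8  50. ]
top spray_can 0 [ 590.5 -427.8    0. ]
scene pivot 0 [ 569.4 -103.3    0. ]
scene knob 117 [ 540.3 -220.1  117. ]
scene pocket 50 [556.9  66.1  50. ]
scene spray_can 0 [ 587.6 -429.4    0. ]
sc 82.43489650586983 ((474.1887512207031, 421.388671875), (57.649383544921875, 69.34823608398438), 80.4923095703125)
sc 59.7890065602981 ((485.521484375, 304.46441650390625), (48.12067413330078, 42.91592025756836), 41.7783317565918)
sc 83.17282974747715 ((361.18670654296875, 307.56512451171875), (52.744728088378906, 78.56991577148438), 31.750015258789062)
```

The scene shows the clamp mid-bench with three look-alike blocks behind it. In the top picture these are at (287,178), 40x50x60 mm; (289,125), 57x69x83 mm; and (345,172), also large. I choose (287,178), the smallest, and will check it in the crop.

View pics/crop1.png

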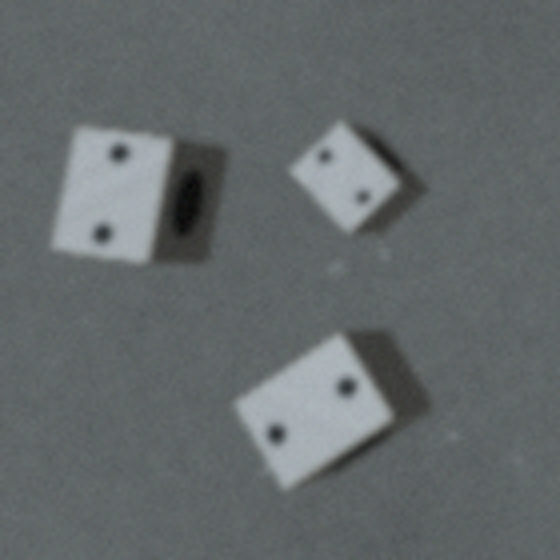

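```bash
python3 - <<'E'
from h import *
f=grab_frame("top"); P=cloud(f); im=f["frame"]
m=cut_out("top","clamp")[0]["mask"]
m=cv2.dilate(m.astype(np.uint8),np.ones((5,5)))>0
print("zhist",np.histogram(P[m][:,2],bins=range(-5,150,10)))
b=m&(P[...,2]>6.5)&(P[...,2]<40)
mm=cv2.morphologyEx(b.astype(np.uint8),cv2.MORPH_OPEN,np.ones((3,3)))
p=P[mm>0]; r=cv2.minAreaRect(p[:,:2].astype(np.float32)); print("base",r); print(cv2.boxPoints(r).round())
# dark base by pixel corners
for rc in ((231,249),(207,403),(270,414),(293,258)): print(px2w(f,*rc,z=12).round(1))
# knob
k=P[m&(P[...,2]>120)]; print("knob",len(k),k.mean(0) if len(k) else 0)
# end stop 45 high+20?
cv2.imwrite("pics/clamp1.png",cv2.resize(im[195:305,235:445],None,fx=3.8,fy=3.8,interpolation=cv2.INTER_CUBIC))
E
```

```text
zhist (array([1055, 5539,  433,   44,   28,  354,  691,  707,  127,  585,   21,
          9,   11,   10,   70]), array([ -5,   5,  15,  25,  35,  45,  55,  65,  75,  85,  95, 105, 115,
       125, 135, 145]))
base ((573.5745239257812, -31.831161499023438), (150.32769775390625, 375.1925964355469), 9.635493278503418)
[[ 468.  141.]
 [ 531. -229.]
 [ 679. -204.]
 [ 616.  166.]]
[615.3 161.4  12. ]
[ 678.2 -202.1   12. ]
[ 529.1 -225.6   12. ]
[470.  134.7  12. ]
knob 126 [ 508.01810785 -170.1370285   365.34140228]
```

View pics/clamp1.png

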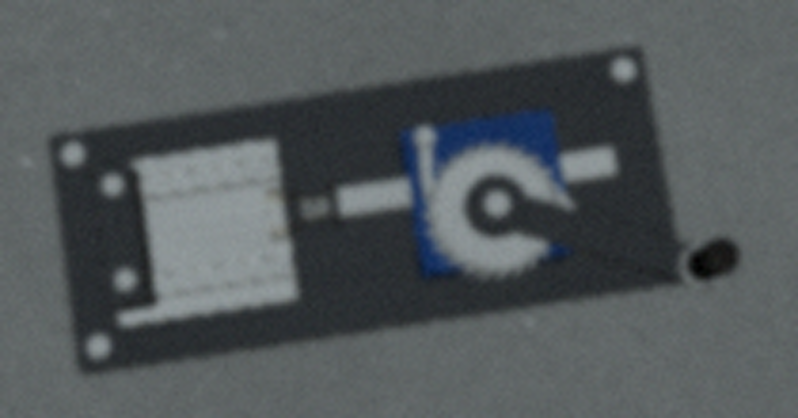

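The top crop shows the small block at about (287,178), its 50 mm side at about 45° with marks along it. The clamp crop shows the wheel hub, the knob at lower right, and the empty bed with the end stop to the left. The base fit is 150x375 mm at 99.65°. Next I fit the clamp details and plan the first leg.

```bash
cat >> h.py <<'E'
A=np.radians(99.65); O=np.array([570.6,-14.5]); AX=np.array([np.cos(A),np.sin(A)]); AY=np.array([-AX[1],AX[0]])
def toC(p): p=np.asarray(p); return np.stack([(p[...,:2]-O)@AX,(p[...,:2]-O)@AY,p[...,2]],-1)
def toW(x,y): return O+x*AX+y*AY
from scipy.spatial.transform import Rotation as Rr
def cur():
    s=arm.state(); R=Rr.from_rotvec(s["orientation"]).as_matrix()
    return s, s["tool_pos"]+171*R[:,2], R
def plan(targets,start=None):
    """targets: (x,y,z of grasp point, tool-y world angle deg, rows)"""
    s,g,R=cur(); p=s["tool_pos"]
    for x,y,z,ang,n in targets:
        a=np.radians(ang); yt=np.array([np.cos(a),np.sin(a),0]); zt=np.array([0,0,-1.]); Rt=np.stack([np.cross(yt,zt),yt,zt],1)
        pt=np.array([x,y,z+171.]); rv=Rr.from_matrix(R.T@Rt).as_rotvec(); dp=(pt-p)/n
        out=[]
        for i in range(n):
            Ri=R@Rr.from_rotvec(rv*i/n).as_matrix()
            out.append(list(np.round(np.r_[Ri.T@dp/30,np.degrees(rv/n)/8],2)+0.0))
        print("->",(x,y,z,ang)); [print([float(v) for v in o]) for o in out]
        p,R=pt,Rt
E
python3 - <<'E'
from h import *
for n in ("top","scene"):
    f=grab_frame(n); C=toC(cloud(f)); ok=f["z_map"]>0
    def box(x0,x1,y0,y1,z0,z1):
        q=C[ok&(C[...,0]>x0)&(C[...,0]<x1)&(C[...,1]>y0)&(C[...,1]<y1)&(C[...,2]>z0)&(C[...,2]<z1)]
        return len(q),(np.percentile(q,[3,50,97],axis=0).round(1).tolist() if len(q) else 0)
    print(n,"stop",box(20,175,-60,60,35,80)); print("bed",box(20,175,-60,60,17,25)); print("guides",box(20,175,-60,60,26,34))
    print("post",box(-300,-150,-20,140,130,150)); print("hub",box(-150,-40,-30,30,88,100)); print("wheel",box(-170,-40,-50,50,70,82))
    print("rackbar",box(-60,70,-20,20,33,70))
    for k in("pocket","rack_mouth","pivot"):
        z={"pocket":50,"rack_mouth":47,"pivot":0}[k]
        for d in spot_point(n,k)[:1]: print(k,toC(px2w(f,*d["at"],z=z)).round(1))
plan([(430,-250,250,-50,14),(450,150,230,-45,15),(485,308,160,-45,6)])
E
```

```text
top stop (556, [[24.1, -38.3, 43.9], [122.6, 1.3, 62.8], [138.0, 40.4, 70.6]])
bed (1018, [[34.0, -48.2, 17.2], [76.7, 1.6, 19.2], [128.5, 48.5, 23.2]])
guides (378, [[33.5, -35.1, 26.2], [75.6, 24.2, 28.9], [115.2, 35.6, 32.1]])
post (85, [[-206.0, 63.3, 131.5], [-196.5, 71.9, 142.8], [-188.7, 80.4, 146.5]])
hub (150, [[-110.5, 4.3, 88.1], [-90.3, 18.3, 89.9], [-75.4, 29.3, 95.1]])
wheel (416, [[-124.2, -26.1, 70.1], [-78.7, 12.4, 71.5], [-53.6, 48.3, 75.7]])
rackbar (430, [[-56.3, -16.0, 44.8], [-11.3, 0.7, 54.8], [38.4, 13.8, 68.5]])
pocket [89.  -0.3 50. ]
rack_mouth [-46.4   1.   47. ]
pivot [-87.7  15.4   0. ]
scene stop (479, [[25.5, -41.9, 37.7], [112.7, -2.7, 59.0], [132.2, 37.5, 69.7]])
bed (528, [[25.9, -49.8, 17.4], [77.4, -9.4, 19.6], [122.2, 48.3, 23.6]])
guides (277, [[26.6, -39.2, 26.3], [77.2, -10.9, 29.3], [114.2, 35.2, 33.3]])
post (85, [[-212.4, 61.8, 131.0], [-205.8, 68.6, 142.4], [-195.2, 79.1, 147.2]])
hub (112, [[-129.5, 3.0, 88.1], [-97.5, 18.5, 90.3], [-79.5, 29.3, 96.7]])
wheel (315, [[-141.1, -28.6, 70.1], [-101.5, 4.3, 71.8], [-59.7, 46.0, 81.0]])
rackbar
[... 818 characters left out ...]
, 0.04, 0.0, 0.0, -0.04]
[0.62, -0.64, 0.04, 0.0, 0.0, -0.04]
[0.62, -0.64, 0.04, 0.0, 0.0, -0.04]
[0.62, -0.63, 0.04, 0.0, 0.0, -0.04]
[0.63, -0.63, 0.04, 0.0, 0.0, -0.04]
[0.63, -0.63, 0.04, 0.0, 0.0, -0.04]
[0.64, -0.62, 0.04, 0.0, 0.0, -0.04]
[0.64, -0.62, 0.04, 0.0, 0.0, -0.04]
[0.64, -0.62, 0.04, 0.0, 0.0, -0.04]
[0.65, -0.61, 0.04, 0.0, 0.0, -0.04]
[0.65, -0.61, 0.04, 0.0, 0.0, -0.04]
[0.65, -0.6, 0.04, 0.0, 0.0, -0.04]
[0.66, -0.6, 0.04, 0.0, 0.0, -0.04]
-> (485, 308, 160, -45)
[0.76, -0.48, 0.39, 0.0, 0.0, 0.0]
[0.76, -0.48, 0.39, 0.0, 0.0, 0.0]
[0.76, -0.48, 0.39, 0.0, 0.0, 0.0]
[0.76, -0.48, 0.39, 0.0, 0.0, 0.0]
[0.76, -0.48, 0.39, 0.0, 0.0, 0.0]
[0.76, -0.48, 0.39, 0.0, 0.0, 0.0]
```

>>> send_rows --pt "0.78 -0.66 0 0 0 -0.2" --pt "0.8 -0.64 0 0 0 -0.2" --pt "0.82 -0.62 0 0 0 -0.2" --pt "0.83 -0.6 0 0 0 -0.2" --pt "0.85 -0.57 0 0 0 -0.2" --pt "0.86 -0.55 0 0 0 -0.2" --pt "0.88 -0.52 0 0 0 -0.2" --pt "0.89 -0.5 0 0 0 -0.2" --jaw 1

```text
time_s: 3.1
tool_pos: [334.1, -404.8, 404.9]
orientation: [3.024, 0.85, 0.0]
contact_force: [0.0, 0.1, 0.6]
opening: 91.9
grasp_force: 0.0
```

>>> send_rows --pt "0.9 -0.48 0 0 0 -0.2" --pt "0.92 -0.45 0 0 0 -0.2" --pt "0.93 -0.43 0 0 0 -0.2" --pt "0.94 -0.4 0 0 0 -0.2" --pt "0.95 -0.38 0 0 0 -0.2" --pt "0.96 -0.35 0 0 0 -0.2" --pt "0.61 -0.65 0 0 0 0" --pt "0.61 -0.65 0 0 0 0"

```text
time_s: 3.9
tool_pos: [429.9, -192.9, 404.8]
orientation: [2.943, 1.1, 0.0]
contact_force: [-0.5, -0.1, 0.3]
opening: 92.0
grasp_force: 0.0
```

>>> send_rows --pt "0.62 -0.65 0 0 0 0" --pt "0.62 -0.64 0 0 0 0" --pt "0.62 -0.64 0 0 0 0" --pt "0.62 -0.63 0 0 0 0" --pt "0.63 -0.63 0 0 0 0" --pt "0.63 -0.63 0 0 0 0" --pt "0.64 -0.62 0 0 0 0" --pt "0.64 -0.62 0 0 0 0"

```text
time_s: 4.7
tool_pos: [443.8, 20.2, 405.0]
orientation: [2.943, 1.098, 0.001]
contact_force: [0.5, -0.7, 0.0]
opening: 91.7
grasp_force: 0.0
```

```bash
python3 - <<'E'
from h import *
s,g,R=cur(); print(s["time_s"],g.round(1),np.degrees(np.arctan2(R[1,1],R[0,1])))
# block fit both cameras, top face 60mm
for n in ("scene","top"):
    f=grab_frame(n); im=f["frame"]; P=cloud(f)
    for d in cut_out(n,"block_center"):
        p=P[d["mask"]&(f["z_map"]>0)]; h=np.percentile(p[:,2],90)
        if h>70: continue
        # contour of bright top on plane z=60
        g8=cv2.cvtColor(im,cv2.COLOR_BGR2GRAY); m=cv2.dilate(d["mask"].astype(np.uint8),np.ones((5,5)))>0
        t,_=cv2.threshold(g8[m],0,255,cv2.THRESH_OTSU); top=m&(g8>t)&(abs(P[...,2]-60)<9)
        q=np.array([px2w(f,r,c,z=60)[:2] for r,c in np.argwhere(top)],np.float32)
        print(n,h,top.sum(),q.mean(0),cv2.minAreaRect(q), p[p[:,2]>52].mean(0))
plan([(487,308,130,-44,9)])
E
```

```text
4.7 [443.9  20.2 234. ] -49.062987024362855
scene 59.84409427113862 134 [485.96805 305.15192] ((485.86431884765625, 305.3541259765625), (47.9523811340332, 39.48947525024414), 46.397247314453125) [486.91340303 302.89788617  58.18919938]
top 60.97432403792827 363 [484.84763 311.61295] ((484.71319580078125, 311.2294616699219), (48.32228088378906, 39.113433837890625), 45.08187484741211) [484.56613747 309.87303947  58.83830255]<stdin>:13: RuntimeWarning: Mean of empty slice.
  ret = ret.dtype.type(ret / rcount)
Traceback (most recent call last):
cv2.error: OpenCV(4.12.0) /io/opencv/modules/imgproc/src/convhull.cpp:143: error: (-215:Assertion failed) total >= 0 && (depth == CV_32F || depth == CV_32S) in function 'convexHull'
```

```bash
python3 - <<'E'
from h import *
plan([(485.5,308.3,134,-44.3,8+4),(485.5,308.3,44,-44.3,4)])
E
```

```text
-> (485.5, 308.3, 134, -44.3)
[0.61, -0.53, 0.28, 0.0, 0.0, -0.05]
[0.62, -0.53, 0.28, 0.0, 0.0, -0.05]
[0.62, -0.52, 0.28, 0.0, 0.0, -0.05]
[0.63, -0.52, 0.28, 0.0, 0.0, -0.05]
[0.63, -0.51, 0.28, 0.0, 0.0, -0.05]
[0.63, -0.51, 0.28, 0.0, 0.0, -0.05]
[0.64, -0.5, 0.28, 0.0, 0.0, -0.05]
[0.64, -0.5, 0.28, 0.0, 0.0, -0.05]
[0.64, -0.5, 0.28, 0.0, 0.0, -0.05]
[0.65, -0.49, 0.28, 0.0, 0.0, -0.05]
[0.65, -0.49, 0.28, 0.0, 0.0, -0.05]
[0.65, -0.48, 0.28, 0.0, 0.0, -0.05]
-> (485.5, 308.3, 44, -44.3)
[0.0, 0.0, 0.75, 0.0, 0.0, 0.0]
[0.0, 0.0, 0.75, 0.0, 0.0, 0.0]
[0.0, 0.0, 0.75, 0.0, 0.0, 0.0]
[0.0, 0.0, 0.75, 0.0, 0.0, 0.0]
```

>>> send_rows --pt "0.61 -0.53 0.28 0 0 -0.05" --pt "0.62 -0.53 0.28 0 0 -0.05" --pt "0.62 -0.52 0.28 0 0 -0.05" --pt "0.63 -0.52 0.28 0 0 -0.05" --pt "0.63 -0.51 0.28 0 0 -0.05" --pt "0.63 -0.51 0.28 0 0 -0.05" --pt "0.64 -0.5 0.28 0 0 -0.05" --pt "0.64 -0.5 0.28 0 0 -0.05"

```text
time_s: 5.7
tool_pos: [472.6, 211.4, 336.9]
orientation: [2.912, 1.177, -0.0]
contact_force: [1.1, 0.5, 0.5]
opening: 92.1
grasp_force: 0.0
```

>>> send_rows --pt "0.64 -0.5 0.28 0 0 -0.05" --pt "0.65 -0.49 0.28 0 0 -0.05" --pt "0.65 -0.49 0.28 0 0 -0.05" --pt "0.65 -0.48 0.28 0 0 -0.05" --pt "0 0 0 0 0 0" --pt "0 0 0 0 0 0" --pt "0 0 0 0 0 0" --pt "0 0 0 0 0 0"

```text
time_s: 6.5
tool_pos: [486.2, 307.0, 304.2]
orientation: [2.895, 1.218, 0.001]
contact_force: [-0.5, 0.4, 0.0]
opening: 91.7
grasp_force: 0.0
```

```bash
python3 - <<'E'
from h import *
s,g,R=cur(); print(s["time_s"],g.round(1),np.degrees(np.arctan2(R[1,1],R[0,1])),R[:,2].round(3),s["contact_force"].round(1))
plan([(485.5,308.3,44,-44.3,4)])
E
```

```text
6.5 [486.3 306.8 133.2] -44.371343316867204 [ 0.001 -0.001 -1.   ] [-0.5  0.4  0. ]
-> (485.5, 308.3, 44, -44.3)
[0.0, -0.01, 0.74, 0.0, 0.0, 0.0]
[0.0, -0.01, 0.74, 0.0, 0.0, 0.0]
[0.0, -0.01, 0.74, 0.0, 0.0, 0.0]
[0.0, -0.01, 0.74, 0.0, 0.0, 0.0]
```

>>> send_rows --pt "0 -0.01 0.74 0 0 0" --pt "0 -0.01 0.74 0 0 0" --pt "0 -0.01 0.74 0 0 0" --pt "0 -0.01 0.74 0 0 0" --pt "0 0 0 0 0 0" --pt "0 0 0 0 0 0" --pt "0 0 0 0 0 0" --pt "0 0 0 0 0 0"

```text
time_s: 7.3
tool_pos: [485.2, 309.5, 216.4]
orientation: [-2.895, -1.221, -0.004]
contact_force: [0.9, -0.2, 0.2]
opening: 91.7
grasp_force: 0.0
```

>>> send_rows --pt "0 0 0 0 0 0" --pt "0 0 0 0 0 0" --pt "0 0 0 0 0 0" --pt "0 0 0 0 0 0" --pt "0 0 0 0 0 0" --pt "0 0 0 0 0 0" --pt "0 0 0 0 0 0" --pt "0 0 0 0 0 0" --jaw 0.3 --force 25

```text
time_s: 8.1
tool_pos: [484.8, 309.2, 215.0]
orientation: [2.894, 1.221, -0.0]
contact_force: [0.4, 0.2, -0.9]
opening: 40.0
grasp_force: 25.0
```

```bash
python3 - <<'E'
from h import *
s,g,R=cur(); print(s["time_s"],s["opening"],s["grasp_force"],g.round(1),np.degrees(np.arctan2(R[1,1],R[0,1])),s["contact_force"].round(1))
p=toW(81,0); print(p)
plan([(490,300,150,-44.3,4),(*p,140,9.65,12),(*p,64,9.65,6)])
E
```

```text
8.1 39.96049991407083 24.999361038208008 [484.8 309.2  44. ] -44.25574404884107 [ 0.4  0.2 -0.9]
[557.02204072  65.35386041]
-> (490, 300, 150, -44.3)
[-0.03, 0.08, -0.88, 0.0, 0.0, 0.0]
[-0.03, 0.08, -0.88, 0.0, 0.0, 0.0]
[-0.03, 0.08, -0.88, 0.0, 0.0, 0.0]
[-0.02, 0.08, -0.88, 0.0, 0.0, 0.0]
-> (np.float64(557.0220407155119), np.float64(65.35386040554823), 140, 9.65)
[-0.34, 0.59, 0.03, 0.0, 0.0, -0.56]
[-0.38, 0.56, 0.03, 0.0, 0.0, -0.56]
[-0.42, 0.53, 0.03, 0.0, 0.0, -0.56]
[-0.46, 0.49, 0.03, 0.0, 0.0, -0.56]
[-0.5, 0.46, 0.03, 0.0, 0.0, -0.56]
[-0.54, 0.42, 0.03, 0.0, 0.0, -0.56]
[-0.57, 0.37, 0.03, 0.0, 0.0, -0.56]
[-0.59, 0.33, 0.03, 0.0, 0.0, -0.56]
[-0.62, 0.28, 0.03, 0.0, 0.0, -0.56]
[-0.64, 0.23, 0.03, 0.0, 0.0, -0.56]
[-0.65, 0.18, 0.03, 0.0, 0.0, -0.56]
[-0.67, 0.13, 0.03, 0.0, 0.0, -0.56]
-> (np.float64(557.0220407155119), np.float64(65.35386040554823), 64, 9.65)
[0.0, 0.0, 0.42, 0.0, 0.0, 0.0]
[0.0, 0.0, 0.42, 0.0, 0.0, 0.0]
[0.0, 0.0, 0.42, 0.0, 0.0, 0.0]
[0.0, 0.0, 0.42, 0.0, 0.0, 0.0]
[0.0, 0.0, 0.42, 0.0, 0.0, 0.0]
[0.0, 0.0, 0.42, 0.0, 0.0, 0.0]
```

>>> send_rows --pt "0 0.08 -0.88 0 0 0" --pt "0 0.08 -0.88 0 0 0" --pt "0 0.08 -0.88 0 0 0" --pt "-0.1 0.08 -0.88 0 0 0" --pt "-0.34 0.59 0.03 0 0 -0.56" --pt "-0.38 0.56 0.03 0 0 -0.56" --pt "-0.42 0.53 0.03 0 0 -0.56" --pt "-0.46 0.49 0.03 0 0 -0.56"

```text
time_s: 8.9
tool_pos: [511.8, 221.4, 316.5]
orientation: [-2.666, -1.662, 0.002]
contact_force: [-0.1, -0.0, -3.6]
opening: 40.5
grasp_force: 25.0
```

>>> send_rows --pt "-0.5 0.46 0.03 0 0 -0.56" --pt "-0.54 0.42 0.03 0 0 -0.56" --pt "-0.57 0.37 0.03 0 0 -0.56" --pt "-0.59 0.33 0.03 0 0 -0.56" --pt "-0.62 0.28 0.03 0 0 -0.56" --pt "-0.64 0.23 0.03 0 0 -0.56" --pt "-0.65 0.18 0.03 0 0 -0.56" --pt "-0.67 0.13 0.03 0 0 -0.56"

```text
time_s: 9.7
tool_pos: [556.7, 64.7, 309.2]
orientation: [-2.025, -2.4, 0.002]
contact_force: [-1.1, -0.0, -3.6]
opening: 40.4
grasp_force: 25.0
```

>>> send_rows --pt "0 0 0 0 0 0" --pt "0 0 0 0 0 0" --pt "0 0 0 0 0 0" --pt "0 0 0 0 0 0" --pt "0 0 0 0 0 0" --pt "0 0 0 0 0 0" --pt "0 0 0 0 0 0" --pt "0 0 0 0 0 0"

```text
time_s: 10.5
tool_pos: [556.9, 65.8, 309.9]
orientation: [2.03, 2.398, -0.0]
contact_force: [0.4, -0.3, -2.5]
opening: 39.9
grasp_force: 25.0
```

```bash
python3 - <<'E'
from h import *
s,g,R=cur(); print(s["time_s"],s["opening"],s["grasp_force"],g.round(1),toC(g).round(1),np.degrees(np.arctan2(R[1,1],R[0,1])),s["contact_force"].round(1))
f=grab_frame("scene"); cv2.imwrite("pics/hold.png",cv2.resize(f["frame"][120:320,230:430],None,fx=3,fy=3,interpolation=cv2.INTER_CUBIC))
p=toW(81,0)
plan([(*p,66,9.65,6)])
E
```

```text
10.5 39.89656035527142 24.99855548143387 [556.9  65.8 138.9] [ 81.4   0.  138.9] 9.513504929908155 [ 0.4 -0.3 -2.5]
-> (np.float64(557.0220407155119), np.float64(65.35386040554823), 66, 9.65)
[0.0, 0.0, 0.4, 0.0, 0.0, 0.0]
[0.0, 0.0, 0.4, 0.0, 0.0, 0.0]
[0.0, 0.0, 0.4, 0.0, 0.0, 0.0]
[0.0, 0.0, 0.4, 0.0, 0.0, 0.0]
[0.0, 0.0, 0.4, 0.0, 0.0, 0.0]
[0.0, 0.0, 0.4, 0.0, 0.0, 0.0]
```

View pics/hold.png

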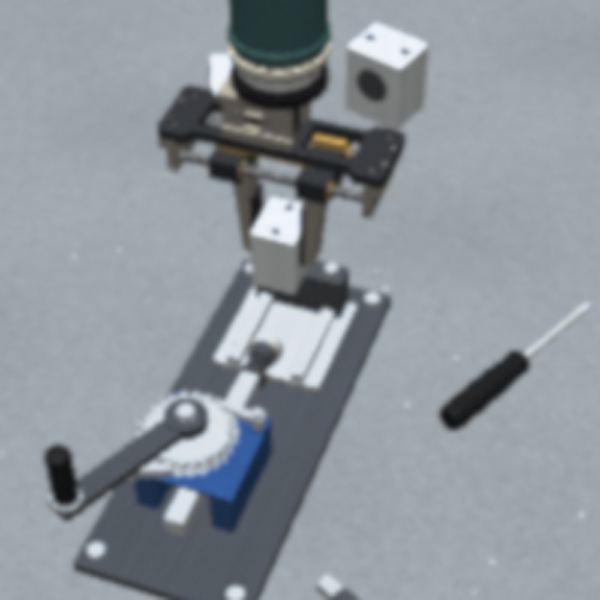

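The block is held upright at about (275,245) in the crop, over the bed. The foot is at (262,355) and the knob at (60,475). I lower it in two stages.

>>> send_rows --pt "0 0 0.4 0 0 0" --pt "0 0 0.4 0 0 0" --pt "0 0 0.4 0 0 0" --pt "0 0 0.4 0 0 0" --pt "0 0 0.4 0 0 0" --pt "0 0 0.2 0 0 0" --pt "0 0 0.13 0 0 0" --pt "0 0 0 0 0 0"

```text
time_s: 11.35
tool_pos: [556.9, 65.7, 239.5]
orientation: [-2.029, -2.398, 0.001]
contact_force: [-0.2, 0.3, -2.8]
opening: 39.8
grasp_force: 25.0
```

>>> send_rows --pt "0 0 0.08 0 0 0" --pt "0 0 0.06 0 0 0" --pt "0 0 0.03 0 0 0" --pt "0 0 0 0 0 0" --pt "0 0 0 0 0 0" --pt "0 0 0 0 0 0" --pt "0 0 0 0 0 0" --pt "0 0 0 0 0 0"

```text
time_s: 12.15
tool_pos: [557.0, 65.7, 235.1]
orientation: [2.029, 2.398, 0.0]
contact_force: [-0.3, -1.0, -1.9]
opening: 39.7
grasp_force: 25.0
```

>>> send_rows --pt "0 0 0.03 0 0 0" --pt "0 0 0.02 0 0 0" --pt "0 0 0 0 0 0" --pt "0 0 0 0 0 0" --pt "0 0 0 0 0 0" --pt "0 0 0 0 0 0" --pt "0 0 0 0 0 0" --pt "0 0 0 0 0 0"

```text
time_s: 12.95
tool_pos: [557.0, 65.9, 235.0]
orientation: [2.029, 2.397, -0.001]
contact_force: [-4.1, -2.7, 11.0]
opening: 39.9
grasp_force: 25.0
```

>>> send_rows --pt "0 0 -0.02 0 0 0" --pt "0 0 0 0 0 0" --pt "0 0 0 0 0 0" --pt "0 0 0 0 0 0" --pt "0 0 0 0 0 0" --pt "0 0 0 0 0 0" --pt "0 0 0 0 0 0" --pt "0 0 0 0 0 0" --jaw 0.75

```text
time_s: 13.75
tool_pos: [556.9, 65.7, 233.9]
orientation: [-2.03, -2.398, 0.0]
contact_force: [0.2, 0.1, 0.2]
opening: 69.3
grasp_force: 0.0
```

>>> send_rows --pt "0 0 -0.5 0 0 0" --pt "0 0 -0.9 0 0 0" --pt "0 0 -0.9 0 0 0" --pt "0 0 -0.9 0 0 0" --pt "0 0 -0.9 0 0 0" --pt "0 0 0 0 0 0" --pt "0 0 0 0 0 0" --pt "0 0 0 0 0 0"

```text
time_s: 14.55
tool_pos: [556.5, 65.4, 356.3]
orientation: [-2.029, -2.397, 0.002]
contact_force: [0.1, 0.4, -0.3]
opening: 69.0
grasp_force: 0.0
```

```bash
python3 - <<'E'
from h import *
s,g,R=cur(); print(s["time_s"],s["opening"],g.round(1),np.degrees(np.arctan2(R[1,1],R[0,1])),s["contact_force"].round(1))
f=grab_frame("scene"); cv2.imwrite("pics/set.png",cv2.resize(f["frame"][180:320,230:370],None,fx=4,fy=4,interpolation=cv2.INTER_CUBIC))
C=toC(cloud(f)); q=C[(f["z_map"]>0)&(abs(C[...,0]-81)<45)&(abs(C[...,1])<45)&(C[...,2]>74)&(C[...,2]<86)]
print(np.percentile(q,[3,50,97],axis=0).round(1),cv2.minAreaRect(q[:,:2].astype(np.float32)))
# knob now
for n in("scene",):
    for d in spot_point(n,"knob")[:1]: print("knob",toC(px2w(f,*d["at"],z=117)).round(1),d["score"])
    for d in cut_out(n,"knob")[:1]: 
        k=C[d["mask"]&(C[...,2]>136)]; print(len(k),np.median(k,axis=0).round(1))
E
```

```text
14.55 69.02109410059273 [556.3  65.3 185.3] 9.503425536776625 [ 0.1  0.4 -0.3]
[[ 54.8 -17.9  75. ]
 [ 77.3   0.4  78.9]
 [103.4  19.8  82. ]] ((80.57862854003906, 1.9398231506347656), (41.0095100402832, 53.112857818603516), 89.80723571777344)
knob [-201.    71.1  117. ] 0.8
63 [-205.2   68.7  143.7]
```

View pics/set.png

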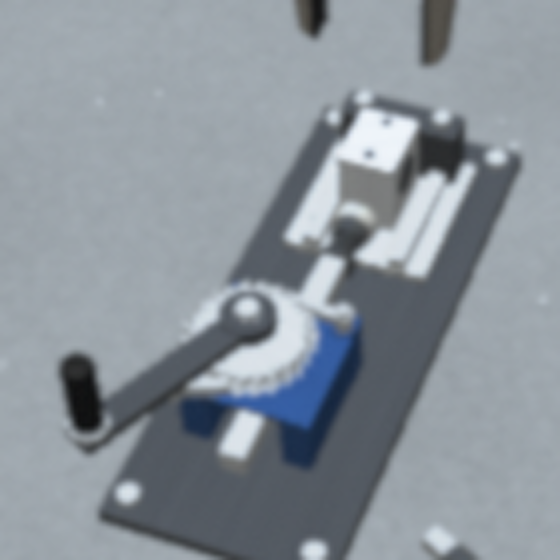

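The block stands square in the pocket, with the foot just behind it at (350,232) in the crop. The knob is at (78,370). Now to the lever.

```bash
cat >> h.py <<'E'
PIV=toW(-94.3,15.0)
def lev(q): 
    t=A+np.pi-0.475+q; p=PIV+120*np.array([np.cos(t),np.sin(t)]); return p,np.degrees(t)+90-360
def qnow():
    s,g,R=cur(); d=g[:2]-PIV; return np.arctan2(d[1],d[0])%(2*np.pi)-(A+np.pi-0.475), np.linalg.norm(d)
E
python3 - <<'E'
from h import *
p,a=lev(0.0); print(p,a)
plan([(*p,182,a,12),(*p,117,a,4)])
E
```

```text
[ 535.40417822 -224.38481464] -17.565495268714074
-> (np.float64(535.4041782233667), np.float64(-224.3848146367127), 182, np.float64(-17.565495268714074))
[-0.78, -0.19, 0.01, 0.0, 0.0, 0.28]
[-0.79, -0.16, 0.01, 0.0, 0.0, 0.28]
[-0.8, -0.13, 0.01, 0.0, 0.0, 0.28]
[-0.8, -0.1, 0.01, 0.0, 0.0, 0.28]
[-0.8, -0.07, 0.01, 0.0, 0.0, 0.28]
[-0.81, -0.03, 0.01, 0.0, 0.0, 0.28]
[-0.81, 0.0, 0.01, 0.0, 0.0, 0.28]
[-0.81, 0.03, 0.01, 0.0, 0.0, 0.28]
[-0.81, 0.06, 0.01, 0.0, 0.0, 0.28]
[-0.8, 0.09, 0.01, 0.0, 0.0, 0.28]
[-0.8, 0.12, 0.01, 0.0, 0.0, 0.28]
[-0.79, 0.16, 0.01, 0.0, 0.0, 0.28]
-> (np.float64(535.4041782233667), np.float64(-224.3848146367127), 117, np.float64(-17.565495268714074))
[0.0, 0.0, 0.54, 0.0, 0.0, 0.0]
[0.0, 0.0, 0.54, 0.0, 0.0, 0.0]
[0.0, 0.0, 0.54, 0.0, 0.0, 0.0]
[0.0, 0.0, 0.54, 0.0, 0.0, 0.0]
```

>>> send_rows --pt "-0.78 -0.19 0 0 0 0.28" --pt "-0.79 -0.16 0 0 0 0.28" --pt "-0.8 -0.13 0 0 0 0.28" --pt "-0.8 -0.1 0 0 0 0.28" --pt "-0.8 -0.07 0 0 0 0.28" --pt "-0.81 -0.03 0 0 0 0.28" --pt "-0.81 0 0 0 0 0.28" --pt "-0.81 0.03 0 0 0 0.28"

```text
time_s: 15.5
tool_pos: [542.7, -128.5, 356.2]
orientation: [-2.379, -2.05, 0.001]
contact_force: [-0.7, 0.6, -0.7]
opening: 68.8
grasp_force: 0.0
```

>>> send_rows --pt "-0.81 0.06 0 0 0 0.28" --pt "-0.8 0.09 0 0 0 0.28" --pt "-0.8 0.12 0 0 0 0.28" --pt "-0.79 0.16 0 0 0 0.28" --pt "0 0 0 0 0 0" --pt "0 0 0 0 0 0" --pt "0 0 0 0 0 0" --pt "0 0 0 0 0 0"

```text
time_s: 16.3
tool_pos: [536.2, -223.1, 357.1]
orientation: [-2.529, -1.863, -0.001]
contact_force: [-0.3, -0.1, -0.6]
opening: 68.9
grasp_force: 0.0
```

```bash
python3 - <<'E'
from h import *
s,g,R=cur(); print(s["time_s"],g.round(1),np.degrees(np.arctan2(R[1,1],R[0,1])))
p,a=lev(0.0)
plan([(*p,117,a,4)])
E
```

```text
16.3 [ 536.3 -223.   186.1] -17.24807316473493
-> (np.float64(535.4041782233667), np.float64(-224.3848146367127), 117, np.float64(-17.565495268714074))
[-0.01, 0.0, 0.58, 0.0, 0.0, 0.01]
[-0.01, 0.0, 0.58, 0.0, 0.0, 0.01]
[-0.01, 0.0, 0.58, 0.0, 0.0, 0.01]
[-0.01, 0.0, 0.58, 0.0, 0.0, 0.01]
```

>>> send_rows --pt "-0.01 0 0.58 0 0 0" --pt "-0.01 0 0.58 0 0 0" --pt "-0.01 0 0.58 0 0 0" --pt "-0.01 0 0.58 0 0 0" --pt "0 0 0 0 0 0" --pt "0 0 0 0 0 0" --pt "0 0 0 0 0 0" --pt "0 0 0 0 0 0"

```text
time_s: 17.1
tool_pos: [536.0, -225.4, 288.4]
orientation: [2.53, 1.86, 0.001]
contact_force: [0.3, -0.2, 0.0]
opening: 68.8
grasp_force: 0.0
```

>>> send_rows --pt "0 0 0 0 0 0" --pt "0 0 0 0 0 0" --pt "0 0 0 0 0 0" --pt "0 0 0 0 0 0" --pt "0 0 0 0 0 0" --pt "0 0 0 0 0 0" --pt "0 0 0 0 0 0" --pt "0 0 0 0 0 0" --jaw 0.24 --force 40

```text
time_s: 17.9
tool_pos: [535.6, -225.5, 287.3]
orientation: [-2.531, -1.86, 0.0]
contact_force: [0.0, 0.4, 0.7]
opening: 21.9
grasp_force: 0.0
```

```bash
python3 - <<'E'
from h import *
s,g,R=cur(); print(s["time_s"],s["opening"],s["grasp_force"],g.round(1),qnow(),s["contact_force"].round(2))
for n in("scene","top"):
    f=grab_frame(n)
    for d in spot_point(n,"knob")[:1]: print(n,"knob",px2w(f,*d["at"],z=117).round(1),d["score"])
qs=np.linspace(.1,.9,9)
plan([(*lev(q)[0],117,lev(q)[1],1) for q in qs])
E
```

```text
17.9 21.85329862198848 0.0 [ 535.6 -225.5  116.3] (np.float64(0.004178292764151159), np.float64(120.96500520925717)) [0.03 0.44 0.68]
scene knob [ 531.4 -215.4  117. ] 0.53
top knob [ 532.3 -231.4  117. ] 0.6
-> (np.float64(547.006517999862), np.float64(-227.42878436448754), 117, np.float64(-11.835917317405858))
[0.05, 0.38, -0.02, 0.0, 0.0, -0.69]
-> (np.float64(558.8547843025393), np.float64(-229.29924570161882), 117, np.float64(-6.106339366097586))
[0.02, 0.4, 0.0, 0.0, 0.0, -0.72]
-> (np.float64(570.8305931710179), np.float64(-229.97750961671818), 117, np.float64(-0.376761414789371))
[0.02, 0.4, 0.0, 0.0, 0.0, -0.72]
-> (np.float64(582.8142862817604), np.float64(-229.45679912095022), 117, np.float64(5.352816536518901))
[0.02, 0.4, 0.0, 0.0, 0.0, -0.72]
-> (np.float64(594.6861265344862), np.float64(-227.74231698146465), 117, np.float64(11.08239448782706))
[0.02, 0.4, 0.0, 0.0, 0.0, -0.72]
-> (np.float64(606.327494425699), np.float64(-224.8511937370668), 117, np.float64(16.811972439135275))
[0.02, 0.4, 0.0, 0.0, 0.0, -0.72]
-> (np.float64(617.6220732555544), np.float64(-220.8123165355363), 117, np.float64(22.541550390443547))
[0.02, 0.4, 0.0, 0.0, 0.0, -0.72]
-> (np.float64(628.4570113258756), np.float64(-215.66604050279562), 117, np.float64(28.271128341751762))
[0.02, 0.4, 0.0, 0.0, 0.0, -0.72]
-> (np.float64(638.7240495170186), np.float64(-209.4637855278312), 117, np.float64(34.000706293060034))
[0.02, 0.4, 0.0, 0.0, 0.0, -0.72]
```

>>> send_rows --pt "0.02 0.4 0 0 0 -0.72" --pt "0.02 0.4 0 0 0 -0.72" --pt "0.02 0.4 0 0 0 -0.72" --pt "0.02 0.4 0 0 0 -0.72" --pt "0.02 0.4 0 0 0 -0.72" --pt "0.02 0.4 0 0 0 -0.72" --pt "0 0 0 0 0 0" --pt "0 0 0 0 0 0"

```text
time_s: 18.9
tool_pos: [606.6, -225.4, 287.2]
orientation: [-1.867, -2.526, -0.001]
contact_force: [0.8, 1.7, -0.1]
opening: 22.2
grasp_force: 0.3
```

```bash
python3 - <<'E'
from h import *
s,g,R=cur(); print(s["time_s"],g.round(1),qnow(),np.degrees(np.arctan2(R[1,1],R[0,1])),lev(qnow()[0])[1],s["contact_force"].round(2),R.T@s["contact_force"],R[:,2].round(3))
E
```

```text
18.9 [ 606.6 -225.3  116.2] (np.float64(0.6009958774121129), np.float64(120.51954977949296)) 17.070214668069138 16.869032011761817 [ 0.83  1.66 -0.08] [1.34331089 1.28242534 0.08027815] [ 0.     0.001 -1.   ]
```

>>> send_rows --pt "0.02 0.4 0 0 0 -0.72" --pt "0.02 0.4 0 0 0 -0.72" --pt "0.02 0.4 0 0 0 -0.72" --pt "0 0.08 0 0 0 -0.14" --pt "0 0 0 0 0 0" --pt "0 0 0 0 0 0" --pt "0.03 -0.52 0 0 0 0.93" --pt "0.03 -0.52 0 0 0 0.93"

```text
time_s: 19.7
tool_pos: [613.2, -223.6, 287.5]
orientation: [1.795, 2.578, 0.002]
contact_force: [0.8, 0.6, 0.3]
opening: 22.3
grasp_force: 0.5
```

>>> send_rows --pt "0.03 -0.52 0 0 0 0.93" --pt "0.03 -0.52 0 0 0 0.93" --pt "0.03 -0.52 0 0 0 0.93" --pt "0.03 -0.52 0 0 0 0.93" --pt "0.03 -0.52 0 0 0 0.93" --pt "0 -0.04 0 0 0 0.07" --pt "0 0 0 0 0 0" --pt "0 0 0 0 0 0"

```text
time_s: 20.5
tool_pos: [536.1, -226.8, 287.6]
orientation: [2.524, 1.869, 0.0]
contact_force: [-0.1, -0.2, 1.0]
opening: 21.8
grasp_force: 0.2
```

```bash
python3 - <<'E'
from h import *
s,g,R=cur(); print(s["time_s"],g.round(1),qnow(),np.degrees(np.arctan2(R[1,1],R[0,1])),lev(qnow()[0])[1],(R.T@s["contact_force"]).round(2))
f=grab_frame("scene"); cv2.imwrite("pics/s1.png",cv2.resize(f["frame"][190:310,230:370],None,fx=4.5,fy=4.5,interpolation=cv2.INTER_CUBIC))
E
```

```text
20.5 [ 536.2 -226.9  116.6] (np.float64(0.012370994882194175), np.float64(122.16708063195098)) -16.970069169390804 -16.856689473586414 [-0.19 -0.   -0.99]
```

View pics/s1.png

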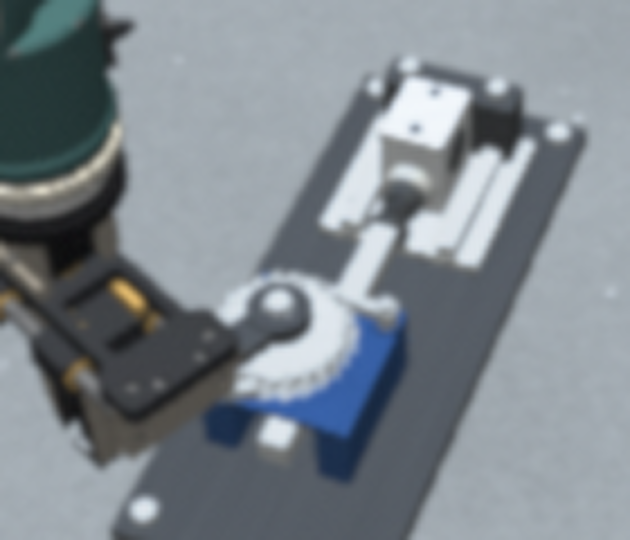

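The rack has advanced, with the foot at (400,205) in the crop at the block or nearly so. Now one notch at a time, feeling the load.

```bash
cat > feel.py <<'E'
from h import *
F=[]
for i in range(6):
    s,g,R=cur(); F.append(R.T@s["contact_force"]); f=grab_frame("scene")
F=np.array(F); print(s["time_s"],"q",np.round(qnow(),3),"op",round(s["opening"],1),"Ftool",F.mean(0).round(2),F[:,1].round(1))
C=toC(cloud(f)); q=C[(f["z_map"]>0)&(abs(C[...,0]-81)<45)&(abs(C[...,1])<30)&(C[...,2]>74)&(C[...,2]<86)]
if len(q): print("block x",np.percentile(q[:,0],[3,50,97]).round(1))
E
echo
```

>>> send_rows --pt "0.02 0.4 0 0 0 -0.72" --pt "0.02 0.4 0 0 0 -0.72" --pt "0.02 0.4 0 0 0 -0.72" --pt "0.01 0.24 0 0 0 -0.43" --pt "0 0 0 0 0 0" --pt "0 0 0 0 0 0" --pt "0 0 0 0 0 0" --pt "0 0 0 0 0 0"

```text
time_s: 21.35
tool_pos: [578.2, -231.6, 287.4]
orientation: [2.15, 2.291, -0.001]
contact_force: [-0.2, 0.9, -0.1]
opening: 21.9
grasp_force: 0.0
```

```bash
python3 feel.py
```

```text
21.6 q [  0.362 121.8  ] op 22.1 Ftool [ 0.36  0.01 -0.07] [-0.1  0.4  0.2 -0.5  0.3 -0.2]
block x [ 57.7  79.  105.3]
```

>>> send_rows --pt "0.02 0.4 0 0 0 -0.72" --pt "0.02 0.4 0 0 0 -0.72" --pt "0.01 0.26 0 0 0 -0.47" --pt "0 0 0 0 0 0" --pt "0 0 0 0 0 0" --pt "0 0 0 0 0 0" --pt "0 0 0 0 0 0" --pt "0 0 0 0 0 0"

```text
time_s: 22.45
tool_pos: [609.2, -225.5, 287.3]
orientation: [-1.826, -2.556, 0.001]
contact_force: [-0.1, -0.8, -1.6]
opening: 22.2
grasp_force: 0.5
```

```bash
python3 feel.py
```

```text
22.7 q [  0.622 121.486] op 22.2 Ftool [ 0.08 -0.59  0.49] [-0.3 -0.1 -0.6 -0.5 -1.1 -0.9]
block x [ 61.   83.8 109.7]
```

>>> send_rows --pt "0.02 0.4 0 0 0 -0.72" --pt "0.02 0.4 0 0 0 -0.72" --pt "0.01 0.28 0 0 0 -0.5" --pt "0 0 0 0 0 0" --pt "0 0 0 0 0 0" --pt "0 0 0 0 0 0" --pt "0 0 0 0 0 0" --pt "0 0 0 0 0 0"

```text
time_s: 23.55
tool_pos: [638.0, -211.1, 287.2]
orientation: [-1.465, -2.779, 0.001]
contact_force: [-2.5, -1.6, -0.7]
opening: 22.2
grasp_force: 1.7
```

```bash
python3 feel.py
```

```text
23.8 q [  0.889 121.042] op 22.1 Ftool [ 0.15 -3.47  0.65] [-3.  -3.9 -2.8 -3.7 -3.5 -3.9]
block x [ 61.1  83.  109.6]
```

>>> send_rows --pt "0 0.08 0 0 0 -0.14" --pt "0 0 0 0 0 0" --pt "0 0 0 0 0 0" --pt "0.03 -0.52 0 0 0 0.93" --pt "0.03 -0.52 0 0 0 0.93" --pt "0.03 -0.52 0 0 0 0.93" --pt "0.03 -0.52 0 0 0 0.93" --pt "0.03 -0.52 0 0 0 0.93"

```text
time_s: 24.65
tool_pos: [568.0, -231.4, 288.2]
orientation: [2.256, 2.183, 0.007]
contact_force: [0.5, 0.0, -1.2]
opening: 21.7
grasp_force: 0.6
```

>>> send_rows --pt "0.03 -0.52 0 0 0 0.93" --pt "0.03 -0.52 0 0 0 0.93" --pt "0 -0.02 0 0 0 0" --pt "0 0 0 0 0 0" --pt "0 0 0 0 0 0" --pt "0 0 0 0 0 0" --pt "0 0 0 0 0 0" --pt "0 0 0 0 0 0"

```text
time_s: 25.45
tool_pos: [536.0, -227.5, 287.2]
orientation: [-2.517, -1.88, -0.001]
contact_force: [0.6, 1.3, 0.3]
opening: 22.1
grasp_force: 0.0
```

```bash
python3 feel.py; python3 -c "
from h import *
s,g,R=cur();print(np.degrees(np.arctan2(R[1,1],R[0,1])),lev(qnow()[0])[1])"
```

```text
25.7 q [1.00000e-02 1.22872e+02] op 22.3 Ftool [0.19 0.12 0.17] [ 0.2  0.5  0.3 -0.5 -0.4  0.6]
block x [ 60.6  82.5 109.1]
-16.490384194473204 -16.995330008605436
```

>>> send_rows --pt "0.08 0.4 0 0 0 -0.7" --pt "0.03 0.4 0 0 0 -0.7" --pt "0.02 0.4 0 0 0 -0.7" --pt "0.01 0.24 0 0 0 -0.4" --pt "0 0 0 0 0 0" --pt "0 0 0 0 0 0" --pt "0 0 0 0 0 0" --pt "0 0 0 0 0 0"

```text
time_s: 26.55
tool_pos: [578.3, -230.9, 287.1]
orientation: [-2.153, -2.287, 0.003]
contact_force: [-3.8, -2.0, 1.2]
opening: 22.1
grasp_force: 2.3
```

```bash
python3 feel.py
```

```text
26.8 q [  0.359 121.331] op 22.1 Ftool [-2.14 -4.27 -1.35] [-3.9 -4.5 -4.8 -4.5 -3.7 -4.1]
block x [ 60.9  83.6 108.3]
```

>>> send_rows --pt "-0.03 0.1 0 0 0 -0.18" --pt "0 0 0 0 0 0" --pt "0 0 0 0 0 0" --pt "0 0 0 0 0 0" --pt "0 0 0 0 0 0" --pt "0 0 0 0 0 0" --pt "0 0 0 0 0 0" --pt "0 0 0 0 0 0"

```text
time_s: 27.65
tool_pos: [581.2, -230.9, 287.1]
orientation: [-2.123, -2.313, 0.003]
contact_force: [-5.9, -0.9, 2.0]
opening: 22.3
grasp_force: 2.8
```

```bash
python3 feel.py
```

```text
27.9 q [  0.381 121.248] op 22.4 Ftool [-0.52 -5.49 -2.28] [-6.  -5.5 -5.5 -5.4 -5.1 -5.5]
block x [ 61.5  83.6 109.1]
```

>>> send_rows --pt "0.01 0.25 0 0 0 -0.45" --pt "0.01 0.25 0 0 0 -0.45" --pt "0 0 0 0 0 0" --pt "0 0 0 0 0 0" --pt "0 0 0 0 0 0" --pt "0 0 0 0 0 0" --pt "0 0 0 0 0 0" --pt "0 0 0 0 0 0"

```text
time_s: 28.75
tool_pos: [595.7, -228.5, 287.1]
orientation: [-1.973, -2.441, 0.004]
contact_force: [-8.2, -0.7, 3.4]
opening: 22.3
grasp_force: 3.5
```

```bash
python3 feel.py
```

```text
29.0 q [  0.502 120.839] op 22.1 Ftool [ 0.88 -7.06 -3.6 ] [-8.2 -6.3 -7.3 -6.7 -6.7 -7.1]
block x [ 60.8  82.9 109.6]
```

Lever load puts the clamping force at about 31–35 N on the last caught notch, and the next notch would give about 50 N. I stay here and return the lever to rest.

>>> send_rows --pt "0.01 -0.3 0 0 0 0.54" --pt "0.02 -0.5 0 0 0 0.9" --pt "0.03 -0.5 0 0 0 0.9" --pt "0.03 -0.5 0 0 0 0.9" --pt "0.01 -0.24 0 0 0 0.4" --pt "0 0 0 0 0 0" --pt "0 0 0 0 0 0" --pt "0 0 0 0 0 0"

```text
time_s: 29.85
tool_pos: [536.9, -225.9, 287.5]
orientation: [2.524, 1.871, 0.001]
contact_force: [-2.3, 1.5, 1.0]
opening: 22.2
grasp_force: 0.7
```

```bash
python3 feel.py
```

```text
30.1 q [1.50000e-02 1.21223e+02] op 21.9 Ftool [ 0.7  -1.57 -0.5 ] [-2.6 -2.2 -0.1 -1.7 -1.8 -1. ]
block x [ 61.   83.1 109.1]
```

>>> send_rows --pt "0 -0.03 0 0 0 0" --pt "0 0 0 0 0 0" --pt "0 0 0 0 0 0" --pt "0 0 0 0 0 0" --pt "0 0 0 0 0 0" --pt "0 0 0 0 0 0" --pt "0 0 0 0 0 0" --pt "0 0 0 0 0 0" --jaw 0.6

```text
time_s: 30.95
tool_pos: [535.5, -225.9, 287.4]
orientation: [2.525, 1.869, -0.0]
contact_force: [-0.6, -0.1, -0.3]
opening: 55.1
grasp_force: 0.0
```

```bash
python3 feel.py
```

```text
31.2 q [5.00000e-03 1.21444e+02] op 54.8 Ftool [ 0.22  0.07 -0.31] [-0.5  0.1  0.1  0.7 -0.8  0.9]
block x [ 60.2  83.1 108.3]
```

>>> send_rows --pt "0 0 -0.5 0 0 0" --pt "0 0 -0.9 0 0 0" --pt "0 0 -0.9 0 0 0" --pt "0 0 -0.9 0 0 0" --pt "-0.5 0 -0.9 0 0 0" --pt "-0.9 -0.5 0 0 0 0" --pt "-0.9 -0.9 0 0 0 0" --pt "-0.9 -0.9 0 0 0 0"

```text
time_s: 32.05
tool_pos: [440.6, -297.9, 411.6]
orientation: [2.523, 1.87, 0.001]
contact_force: [0.3, -0.3, -0.0]
opening: 55.2
grasp_force: 0.0
```

```bash
python3 feel.py; python3 - <<'E'
from h import *
for n in("scene","top"):
    f=grab_frame(n); C=toC(cloud(f))
    for d in cut_out(n,"knob")[:1]:
        k=C[d["mask"]&(C[...,2]>136)&(C[...,2]<150)]; print(n,len(k),np.median(k,axis=0).round(1))
    for d in spot_point(n,"knob")[:1]: print("knob",toC(px2w(f,*d["at"],z=117)).round(1),d["score"])
    if n=="scene": cv2.imwrite("pics/end.png",cv2.resize(f["frame"][180:320,230:370],None,fx=4,fy=4,interpolation=cv2.INTER_CUBIC))
E
```

```text
32.3 q [ -0.297 227.085] op 54.9 Ftool [-0.78 -0.18  0.24] [ 0.4 -3.2  0.2  1.7 -0.3  0.2]
block x [ 61.   83.6 110. ]
scene 65 [-205.5   68.1  143.5]
knob [-189.5   75.9  117. ] 0.74
top 56 [-195.5   71.3  143.5]
knob [-202.4   67.2  117. ] 0.71
```

View pics/end.png

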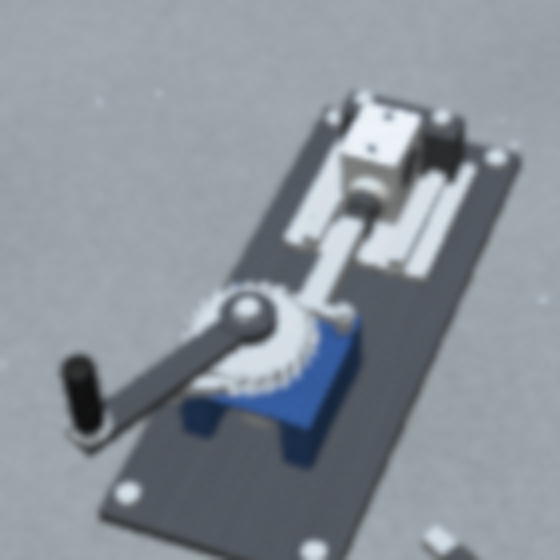

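The block is against the stop with the foot on it (365,200 in the crop). The knob is back at its starting place and the robot is clear, so I hand in.

```bash
python3 -c "
from rig import arm
print(arm.sign_off())"
```

```text
the job is handed in; nothing more can be done
None
```

I handed the job in at about 32 s: the block is in the pocket against the stop, clamped with an estimated 31–35 N from the lever feel; the lever is back at rest, the arm is clear, and no pass/fail result came back.

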